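# Shut and lock the access panel of a laboratory filter unit

### The arm

A 6-joint arm with a two-finger parallel gripper is mounted at the origin on the work surface. World frame = base frame: x ahead of the robot, y to its left, z up, the work surface at z = 0. Lengths are in mm, angles in degrees, forces in N, time in s.
With the tool pointing down it reaches from about 300 to 850 mm from the base axis. Payload 4.2 kg.
Tool frame: the origin (TCP) lies at the very end of the fingers, on their centre line; the grasp point (between the pads) lies 19 mm behind it; z points along the fingers, y is the direction in which the jaws open and shut (so a half turn about z gives the same grasp; the last joint's range is limited). The gripper opens to 91 mm and grips with 3 to 60 N. Pads are 32 mm wide; open, the fingers measure 118 mm over their backs; the gripper's body (76 mm by 178 mm) begins 60 mm behind the grasp point.
Start: joints at [75.974, 18.312, 89.639, -0, 72.044, -1.146], TCP at [128.175, 560.548, 213.976] pointing down, gripper open.
Joint ranges: [-177.97, 177.97], [-48.28, 115.42], [12.27, 149.76], [-77.06, 257.06], [2.81, 150.46], [-146.56, 146.56]. Speed limits (degrees/s): [147.25, 147.25, 180, 180, 180, 180].

### API

Orientations are given as a 3x3 rotation matrix whose columns are the frame's x, y, z axes.
In Python, from cell import ctrl, viewer, finish_job gives the robot as it stands.
- The arm moves only by the tool step_arm, never from a script. Its argument "moves" is a list that holds one entry, the list of rows, each a list of 7 numbers: the shift along the tool's x, y, z in m, then the turn, a rotation vector about the tool's x, y, z in degrees, then the opening, from 0 (shut) to 1 (fully open). A call has 1 to 5 rows; each row shifts and turns the commanded pose from where the row before left it, along the tool's axes as they then stand; what a row does not reach is not made up. A row lasts 1/8 s, in which the tool goes at most 62.5 mm and 10.7 degrees, less where a joint would pass 70% of its speed; a pose out of reach is approached as far as the arm can. A call is refused whole if a number of a shift passes 0.0625 or a number of a turn 10.7, either way. A call with a gripper value outside its range is refused whole. The fingers move at their own pace and stop on an object; "squeeze" is the grip in N (left out, the last holds). Time passes only in rows, so rows that do not move let the fingers close. It gives the time, the measured TCP pose, the force and the opening at its end, in the units of the state.
- ctrl.read_state(): the state, without advancing time (a new reading comes with each control period).
- viewer.read_camera(name): name is "scene" or "top"; returns a dict with "frame" (480x640x3 uint8, red, green, blue), "depth" (480x640 float32, mm along the optical axis (not along the pixel's ray), 0 where there is no reading), "camera_matrix" (3x3 intrinsics, pixels), "k1" (the pictures are not rectified: a ray, as slopes to the right and down, at radius r is drawn at 1 + k1 r^2 times it, then the intrinsics apply), "cam_to_world" (4x4, takes a point from camera to world coordinates). Camera axes: x right, y up, looking along -z (the intrinsics and any distortion apply to the point x, -y, -z); pixel columns grow to the right and rows downward; lengths in mm; the calibration is good to about 2 mm. A picture is of the moment at which its call begins.
- finish_job(): hands the job in, once; it reports no verdict.
The state is a dict: "t": time; "joint_positions": joint angles; "joint_velocities": joint speeds; "joint_efforts": joint torques, N m; "eef_pos": TCP position; "eef_rot": TCP orientation; "force": force on the tool from outside, world axes, zero at the start; "wrist_torque": the same for the moment, N m; "finger_gap": finger opening in mm.
Only numpy, scipy, OpenCV 4.12 (cv2) and the standard library are available. Lean on these libraries where they do the work, as an engineer would, in place of code of your own. Each camera call takes 0.05 s, during which the arm holds its last target. There are 200 camera calls.

### The job

The access panel on the filter unit stands ajar. Push it fully shut with the fingertips, then set a fingertip in the slot of its round quarter-turn fastener and turn it clockwise, seen from above, as far as it goes, so that the panel is locked; then take the hand away. Do not grip or lift anything, and leave the flask, the bottle and the jar where they stand.

Things in the scene. Friction and masses are not known exactly. Their poses are not given: they have to be found in the camera images.
- housing: Steel filter unit, fixed to the bench: box 290 (x) by 320 (y) by 100 mm high. Origin on the bench, 155 mm behind its front face and mid-width; x points from its front (robot side) to its back, z up. The panel covers the top from y -145 to +55 mm; the deck strip beyond carries a gauge, a switch and the jar.
- panel_hinge (a point): Middle of the hinge line at the panel's far edge, at its underside; 100, -45, 100 mm (x, y, z) from the housing's origin. Axes turn with the panel: y along the hinge, x from front edge to hinge, z out of its top; parallel to the housing's when shut. Aluminium panel, 250 mm from hinge to free front edge, 200 mm wide, 8 mm thick.
- panel_front (a point): Point on the panel's top face, mid-width, 231 mm from the hinge and 19 mm from the free front edge, on the flat strip (38 mm wide) between that edge and the fastener's collar. Same axes as panel_hinge. 108 mm above the bench when shut.
- panel (a joint): Hinge angle of the panel in rad: 0 fully shut, starts ajar at 0.22 to 0.5 (front edge raised). A stiff hinge holds it where it is left; 1 to 4 N downward at its front edge pushes it shut, where it stays.
- cam_slot (a point): Centre of the slot's floor, on the cam's axis, 140 mm from the hinge, mid-width of the panel; 112 mm above the bench when shut. x along the slot (turns with the cam), z out of the panel. Polished disc, 128 mm diameter, one slot across it, 44 mm wide, 16 mm deep, black floor. A fixed grey collar around it (inside 132, outside 144 mm) is level with its top: only the slot gives a hold.
- cam (a joint): Angle of the cam in rad, clockwise from above: at 0 (unlocked) the slot runs from front edge to hinge; at its stop, 1.571 (locked), along the hinge. Starts at 0 to 0.25. Turns against a steady friction of 0.1 N m (3 N at 38 mm from the axis), stays where left. A tongue below it passes under a keeper on the housing's front wall, and jams on it if the panel is not fully shut.
- flask: Conical glass flask, loose, 76 mm base, 118 mm high, on the bench beside the unit; origin under its base. Leave alone.
- bottle: White plastic bottle with a blue cap, loose, 64 mm diameter, 140 mm high, on the bench beside the unit; origin under its base. Leave alone.
- jar: Small amber jar, loose, 40 mm diameter, 42 mm high, on the deck strip of the unit beside the panel; origin under its base. Leave alone.

How it is judged (in metres and radians):
On the way, in this order (a step that is already met when the one before it is completed fails the run):
1. the panel is pushed fully shut (hinge under 0.02 rad) while the cam is still unlocked (value of joint panel below 0.02 rad and value of joint cam below 0.8 rad), for 0.1 s.
2. the fingers, in the slot, turn the cam to beyond 1.40 rad (value of joint cam above 1.4 rad and contact force between the fingers and cam above 0.1 N), for 0.02 s.
At the end, for the whole second after the job is handed in: The panel is shut (hinge under 0.02 rad), the cam has been turned beyond 1.40 rad (80 degrees) and is at rest, and flask, bottle and jar stand upright within 30 mm of their places (value of joint panel below 0.02 rad and value of joint cam above 1.4 rad and velocity of joint cam below 0.05 rad/s and distance of each of flask, bottle, jar from where it was at the start of the episode below 0.03 m and angle between each of flask, bottle, jar's own z axis and vertical below 0.2 rad); the robot touches nothing.
It fails at once if the cam is turned beyond 0.8 rad while the panel is open by more than 0.06 rad (value of joint cam above 0.8 rad and value of joint panel above 0.06 rad).
It fails at once if the panel is lifted (hinge beyond 0.6 rad) (value of joint panel above 0.6 rad).
It fails at once if the flask, bottle or jar is moved by more than 30 mm, lifted or tipped (distance of any of flask, bottle, jar from where it was at the start of the episode above 0.03 m or angle between any of flask, bottle, jar's own z axis and vertical above 0.4 rad).
It also fails if it takes over 48 s, if anything falls off the work surface, if the arm or the gripper's body presses on something with over 40 N, if the wrist force passes 120 N, or if a joint passes its speed limit or range.

## Working session

There is one attempt and no reset: what is moved stays moved. The work goes in short steps, Python scripts to look and compute and a tool call to move; the robot and the scene stay as the last step left them, time stands still between calls to the robot, and variables do not carry over. Pictures are saved under pics/ and viewed, about 8 in all and at most 12, crops included, and the job is handed in when it is done.

Besides the shell and the picture viewer there is one more tool, called after ">>>" by a JSON object that holds its "name" and its "arguments". step_arm: Moves the arm, as the interface text tells. Its arguments: {"type":"object","properties":{"moves":{"type":"array"},"squeeze":{"type":"number"}},"required":["moves"]}

```bash
mkdir -p pics
cat > h.py <<'E'
import numpy as np, cv2
from cell import ctrl, viewer, finish_job
def cam(n):
    return viewer.read_camera(n)
def pts(c):
    K=c["camera_matrix"];d=c["depth"]
    v,u=np.mgrid[0:480,0:640].astype(float)
    p=cv2.undistortPoints(np.stack([u.ravel(),v.ravel()],1)[:,None],K,np.array([c["k1"],0,0,0.]))[:,0]
    D=d.ravel()
    P=np.stack([p[:,0]*D,-p[:,1]*D,-D,np.ones_like(D)],1)@c["cam_to_world"].T
    P=P[:,:3].reshape(480,640,3); P[d==0]=np.nan
    return P
def save(c,n): cv2.imwrite("pics/"+n,c["frame"][:,:,::-1])
E
python3 - <<'E'
from h import *
for n in("top","scene"):
    c=cam(n);save(c,n+"1.png");np.save(n+".npy",pts(c));print(n,c["cam_to_world"].round(2).tolist(),c["k1"])
s=ctrl.read_state();print(s["t"],s["eef_pos"],s["eef_rot"],s["force"],s["finger_gap"])
E
```

```text
top [[-0.01, 0.98, -0.18, 455.5], [-1.0, -0.01, -0.03, 50.89], [-0.03, 0.18, 0.98, 1112.1], [0.0, 0.0, 0.0, 1.0]] 0.0037951826565369006
scene [[-0.46, -0.61, 0.64, 1321.66], [0.89, -0.32, 0.33, 442.15], [0.0, 0.72, 0.69, 865.88], [0.0, 0.0, 0.0, 1.0]] 0.028274586648048217
0.1 [128.08884598 560.09273692 213.21490155] [[-9.74833321e-01  2.22934709e-01 -3.33526938e-04]
 [ 2.22934958e-01  9.74832081e-01 -1.55510008e-03]
 [-2.15530259e-05 -1.59031819e-03 -9.99998735e-01]] [-0.12355961 -0.24956449  0.0684905 ] 90.95835060488993
```

View pics/top1.png

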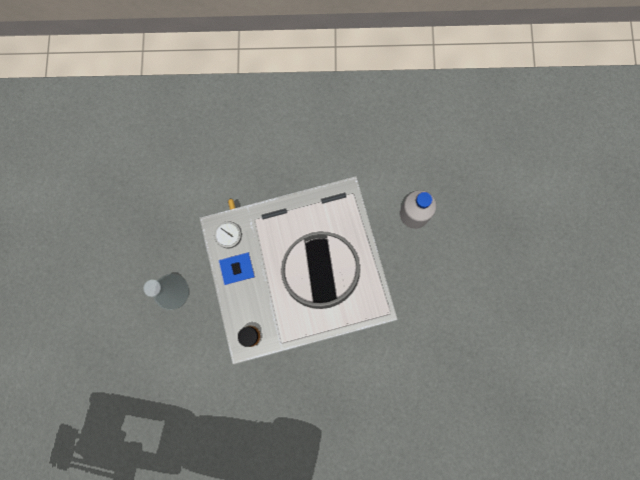

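View pics/scene1.png

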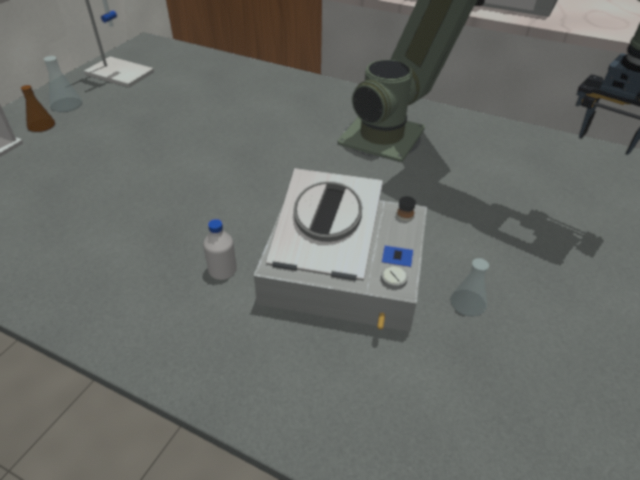

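The top view shows the housing corners at about (201,217), (357,178), (397,319) and (233,363). The disc is centred near (320,270), its slot runs roughly front to back, and the panel is ajar. The jar is at (249,336), the flask at (170,290) and the bottle at (420,205). The scene view confirms the raised front edge.

```bash
cat >> h.py <<'E'
def ray(c,uv,z):
    p=cv2.undistortPoints(np.float64(uv)[:,None],c["camera_matrix"],np.array([c["k1"],0,0,0.]))[:,0]
    d=np.stack([p[:,0],-p[:,1],-np.ones(len(p))],1)@c["cam_to_world"][:3,:3].T
    o=c["cam_to_world"][:3,3]
    return o+d*((z-o[2])/d[:,2])[:,None]
E
python3 - <<'E'
from h import *
c=cam("top");P=np.load("top.npy")
C=ray(c,[(201,217),(357,178),(397,319),(233,363)],100)  # BL BR FR FL
print(C.round(0).tolist())
print("sides",[round(np.linalg.norm(C[i]-C[(i+1)%4])) for i in range(4)])
# top outline mask from height: footprint of z>60 region near the housing
Z=P[...,2]
m=((Z>85)&(Z<260)&(P[...,0]>300)).astype(np.uint8); n,l,s,ce=cv2.connectedComponentsWithStats(m); k=1+np.argmax(s[1:,4]); m=l==k
Q=P[m]; r=cv2.minAreaRect(Q[:,:2].astype(np.float32)); print("rect",r)
y=C[0]-C[1]+C[3]-C[2]; ya=np.arctan2(-y[0],y[1]); print("yaw",np.degrees(ya))
ctr=C.mean(0);print("ctr",ctr)
R=np.array([[np.cos(ya),-np.sin(ya)],[np.sin(ya),np.cos(ya)]])
O=ctr[:2]-R@[-10,0]; print("origin",O)
L=(P[...,:2]-O)@R
# panel surface fit: local y -140..50, and x -140..-125 & others off collar
pm=(abs(L[...,1]+45)<90)&(L[...,0]>-145)&(L[...,0]<90)&(np.hypot(L[...,0]+40,L[...,1]+45)>85)&(Z>90)
A=np.c_[L[pm][:,0],L[pm][:,1],np.ones(pm.sum())];b=Z[pm]
for _ in range(4):
    x=np.linalg.lstsq(A,b,rcond=None)[0];e=abs(A@x-b);A,b=A[e<4],b[e<4]
print("plane",x,len(b),"hinge rad",np.arctan(-x[0]),"z at hinge",x@[100,-45,1])
g=c["frame"].astype(int).sum(2)
bm=(g<100)&(np.hypot(L[...,0]+40,L[...,1]+45)<62)
bl=L[bm];cc=bl.mean(0);u,sv,vt=np.linalg.svd(bl-cc,full_matrices=False);print("slot ctr local",cc,"z",np.nanmean(Z[bm]),"dir",vt[0],np.degrees(np.arctan2(vt[0][1],vt[0][0])))
for n,uv in dict(jar=(249,336),bottle=(424,200),flask=(152,288)).items(): print(n,P[uv[1],uv[0]].round(),L[uv[1],uv[0]].round())
E
```

```text
[[664.0, 324.0, 100.0], [739.0, 15.0, 100.0], [463.0, -55.0, 100.0], [384.0, 254.0, 100.0]]
sides [318, 285, 319, 289]
rect ((563.5547485351562, 135.429931640625), (290.8496398925781, 321.22052001953125), 14.516531944274902)
yaw 14.040879536969602
ctr [562.60738994 134.39705397 100.        ]
origin [572.30861867 136.8231952 ]
plane [-2.38502315e-01  2.79926293e-04  1.34590694e+02] 3084 hinge rad 0.23412838340870837 z at hinge 110.72786581462165
slot ctr local [-35.49724371 -42.81247058] z 148.6037533514511 dir [-0.99502295  0.09964605] 174.28121120846995
jar [434. 217. 141.] [-115.  112.]
bottle [ 683. -108.  141.] [  48. -265.]
flask [524. 408. 119.] [ 19. 275.]
```

>>> {"name": "step_arm", "arguments": {"moves": [[[-0.042,-0.04,-0.001,0,0,0,0],[-0.042,-0.04,-0.001,0,0,0,0],[-0.042,-0.04,-0.001,0,0,0,0],[-0.042,-0.04,-0.001,0,0,0,0],[-0.042,-0.04,-0.001,0,0,0,0]]], "squeeze": 10}}

```text
t: 0.78
eef_pos: [288.9, 317.1, 218.9]
eef_rot: [[-0.975, 0.222, 0.0], [0.222, 0.975, 0.0], [-0.0, 0.0, -1.0]]
force: [0.4, 0.3, -0.2]
finger_gap: 44.1
```

>>> {"name": "step_arm", "arguments": {"moves": [[[-0.042,-0.04,-0.001,0,0,0,0],[-0.042,-0.04,-0.001,0,0,0,0],[-0.042,-0.04,-0.001,0,0,0,0],[-0.042,-0.04,-0.001,0,0,0,0],[-0.042,-0.04,-0.001,0,0,0,0]]]}}

```text
t: 1.4
eef_pos: [449.1, 75.2, 224.0]
eef_rot: [[-0.975, 0.223, 0.0], [0.223, 0.975, 0.0], [-0.0, 0.0, -1.0]]
force: [0.9, 1.1, 0.2]
finger_gap: 0.6
```

>>> {"name": "step_arm", "arguments": {"moves": [[[0,0,0,0,0,10,0],[0,0,0,0,0,10,0],[0,0,0,0,0,10,0],[0,0,0,0,0,10,0],[0,0,0,0,0,10,0]]]}}

```text
t: 2.02
eef_pos: [448.2, 76.9, 223.7]
eef_rot: [[-0.451, 0.893, -0.001], [0.893, 0.451, -0.0], [0.0, -0.001, -1.0]]
force: [-0.3, 0.4, -0.4]
finger_gap: 0.9
```

>>> {"name": "step_arm", "arguments": {"moves": [[[0,0,0,0,0,9,0],[0,0,0,0,0,9.5,0],[0,0,0,0,0,0,0]]]}}

```text
t: 2.4
eef_pos: [448.2, 77.0, 223.7]
eef_rot: [[-0.152, 0.988, -0.001], [0.988, 0.152, 0.0], [0.0, -0.001, -1.0]]
force: [-0.6, -0.1, 0.1]
finger_gap: 0.4
```

>>> {"name": "step_arm", "arguments": {"moves": [[[-0.0165,0.0086,0.02,0,0,0,0],[0,0,0.02,0,0,0,0],[0,0,0,0,0,0,0]]]}}

```text
t: 2.78
eef_pos: [458.3, 61.7, 182.6]
eef_rot: [[-0.152, 0.988, -0.004], [0.988, 0.152, -0.0], [0.0, -0.004, -1.0]]
force: [-0.2, -0.5, 0.3]
finger_gap: 0.3
```

Run:
```python
from h import *
c=cam("scene");im=c["frame"][130:330,200:480,::-1];cv2.imwrite("pics/s2.png",cv2.resize(im,None,fx=2.8,fy=2.8,interpolation=cv2.INTER_CUBIC))
s=ctrl.read_state();print(s["eef_pos"],s["force"])
```

```text
[459.09292876  61.921484   183.68689783] [ 0.41009274  0.17683138 -0.70179243]
```

View pics/s2.png

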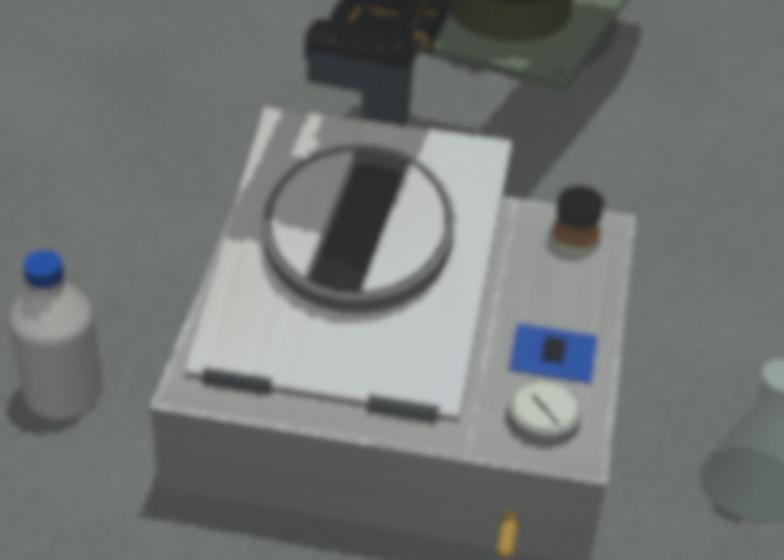

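The crop shows the fingertips above the middle of the panel's front edge, at about (385,110), clear of the collar. I'm pushing down now.

>>> {"name": "step_arm", "arguments": {"moves": [[[0,0,0.01,0,0,0,0],[0,0,0.01,0,0,0,0],[0,0,0.01,0,0,0,0],[0,0,0.01,0,0,0,0],[0,0,0.01,0,0,0,0]]]}}

```text
t: 3.45
eef_pos: [459.2, 62.0, 133.2]
eef_rot: [[-0.15, 0.989, -0.0], [0.989, 0.15, 0.0], [0.0, -0.0, -1.0]]
force: [-1.3, -0.9, 2.8]
finger_gap: 0.2
```

>>> {"name": "step_arm", "arguments": {"moves": [[[0,0,0.01,0,0,0,0],[0,0,0.007,0,0,0,0],[0,0,0.004,0,0,0,0],[0,0,0.002,0,0,0,0]]]}}

```text
t: 3.95
eef_pos: [459.5, 62.0, 110.8]
eef_rot: [[-0.15, 0.989, -0.0], [0.989, 0.15, 0.0], [0.0, 0.0, -1.0]]
force: [-0.8, -0.1, 1.5]
finger_gap: 0.7
```

>>> {"name": "step_arm", "arguments": {"moves": [[[0,0,0.001,0,0,0,0],[0,0,0.001,0,0,0,0],[0,0,0.001,0,0,0,0],[0,0,0.0,0,0,0,0]]]}}

```text
t: 4.45
eef_pos: [459.6, 62.0, 108.2]
eef_rot: [[-0.15, 0.989, 0.0], [0.989, 0.15, 0.0], [0.0, 0.001, -1.0]]
force: [-1.8, 0.3, 3.3]
finger_gap: 0.8
```

>>> {"name": "step_arm", "arguments": {"moves": [[[0,0,0.001,0,0,0,0],[0,0,0.001,0,0,0,0],[0,0,0,0,0,0,0]]]}}

```text
t: 4.82
eef_pos: [459.6, 62.0, 108.1]
eef_rot: [[-0.15, 0.989, 0.001], [0.989, 0.15, 0.0], [0.0, 0.001, -1.0]]
force: [-5.0, 0.1, 18.0]
finger_gap: 0.2
```

>>> {"name": "step_arm", "arguments": {"moves": [[[0,0,-0.06,0,0,0,0.66],[0,0,-0.05,0,0,0,0.66],[0.05,-0.03,0,0,0,0,0.66],[0.055,-0.03,0,0,0,0,0.66],[0.055,-0.03,0,0,0,0,0.66]]]}}

```text
t: 5.45
eef_pos: [345.9, 207.7, 216.1]
eef_rot: [[-0.148, 0.989, 0.002], [0.989, 0.148, 0.001], [0.001, 0.002, -1.0]]
force: [-0.3, 0.8, -0.5]
finger_gap: 47.7
```

>>> {"name": "step_arm", "arguments": {"moves": [[[0.055,0,0,0,0,0,0.66],[0.055,0,0,0,0,0,0.66],[0,0,0,0,0,0,0.66]]]}}

```text
t: 5.82
eef_pos: [329.7, 318.3, 215.6]
eef_rot: [[-0.155, 0.988, 0.0], [0.988, 0.155, 0.001], [0.001, 0.001, -1.0]]
force: [0.4, -1.0, 0.5]
finger_gap: 60.3
```

```bash
cat > meas.py <<'E'
from h import *
import sys
c=cam("top");P=pts(c);Z=P[...,2]
ya=np.radians(14.3);R=np.array([[np.cos(ya),-np.sin(ya)],[np.sin(ya),np.cos(ya)]]);O=np.array([573,137.5])
L=(P[...,:2]-O)@R
pm=(abs(L[...,1]+45)<90)&(L[...,0]>-143)&(L[...,0]<85)&(np.hypot(L[...,0]+40,L[...,1]+45)>85)&(Z>90)&(Z<180)
A=np.c_[L[pm][:,0],L[pm][:,1],np.ones(pm.sum())];b=Z[pm]
for _ in range(5):
    x=np.linalg.lstsq(A,b,rcond=None)[0];e=abs(A@x-b);A,b=A[e<3],b[e<3]
print("plane",x,len(b),"hinge",np.arctan(-x[0]),"z mid",x@[-40,-45,1])
g=c["frame"].astype(int).sum(2)
bm=((g<100)&(np.hypot(L[...,0]+40,L[...,1]+45)<75)).astype(np.uint8)
v,u=np.nonzero(bm);W=ray(c,np.c_[u,v],112)[:,:2]
(cc,wh,an)=cv2.minAreaRect(W.astype(np.float32));m=W.mean(0)
d=np.linalg.svd(W-m,full_matrices=False)[2][0]
print("slot ctr",m,"rect",cc,wh,an,"dir deg",np.degrees(np.arctan2(d[1],d[0])),"expected ctr",O+R@[-40,-45])
# collar: circle from dark-grey outer edge, by disc+collar height
hm=(Z>x@[-40,-45,1]+6)&(np.hypot(L[...,0]+40,L[...,1]+45)<85)
e=cv2.minEnclosingCircle(P[hm][:,:2].astype(np.float32)); print("collar",e,hm.sum())
cv2.imwrite("pics/"+sys.argv[1],cv2.resize(c["frame"][160:400,160:460,::-1],None,fx=2.5,fy=2.5,interpolation=cv2.INTER_CUBIC))
s=ctrl.read_state();print(s["t"],s["eef_pos"],s["force"],s["finger_gap"],s["joint_positions"])
E
python3 meas.py t3.png
```

```text
plane [8.91328416e-04 1.39390113e-05 1.09220117e+02] 4456 hinge -0.0008913281804324303 z mid 109.18383650594598
slot ctr [578.94513997 106.07559145] rect (586.4429931640625, 102.67759704589844) (28.171607971191406, 58.485103607177734) 58.190006256103516 dir deg 167.34655320372593 expected ctr [545.35432632  84.01433158]
collar ((545.50732421875, 84.5044937133789), 71.96446228027344) 3167
5.875 [329.79923678 316.24087062 215.50668493] [-0.45386323 -0.19280285 -0.23210891] 60.29736989937917 [ 4.23688858e+01  7.56753718e+00  1.03856762e+02 -1.95435084e-02
  6.85995929e+01  3.35664120e+01]
```

View pics/t3.png

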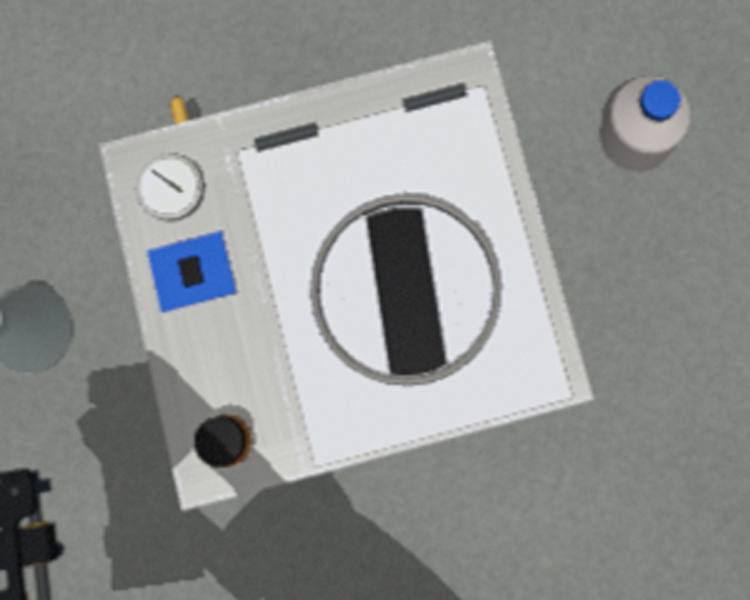

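The panel is shut (hinge about 0.00 rad). The collar centre measures (545.5, 84.5), which agrees with the model. The slot runs from (395,210) to (417,374) in the crop, about 8° from world x, so the cam is still unlocked. The jar, bottle and flask look untouched.

>>> {"name": "step_arm", "arguments": {"moves": [[[-0.0437,0.0295,0,0,0,0,0.66],[-0.0437,0.0295,0,0,0,0,0.66],[-0.0437,0.0295,0,0,0,0,0.66],[-0.0437,0.0295,0,0,0,0,0.66],[-0.0437,0.0295,0,0,0,0,0.66]]]}}

```text
t: 6.5
eef_pos: [509.4, 118.0, 216.0]
eef_rot: [[-0.148, 0.989, 0.0], [0.989, 0.148, -0.0], [-0.0, 0.0, -1.0]]
force: [0.1, 1.6, 0.4]
finger_gap: 60.4
```

>>> {"name": "step_arm", "arguments": {"moves": [[[-0.0437,0.0295,0,0,0,0,0.66],[0,0,0.04,0,0,0,0.66],[0,0,0.03,0,0,0,0.66],[0,0,0,0,0,0,0.66]]]}}

```text
t: 7.0
eef_pos: [542.4, 80.5, 143.8]
eef_rot: [[-0.148, 0.989, -0.006], [0.989, 0.148, -0.001], [-0.0, -0.006, -1.0]]
force: [-0.9, -0.1, -0.2]
finger_gap: 60.3
```

>>> {"name": "step_arm", "arguments": {"moves": [[[0.0035,0.0035,0.006,0,0,0,0.66],[0,0,0,0,0,0,0.66]]]}}

```text
t: 7.25
eef_pos: [548.1, 86.7, 140.9]
eef_rot: [[-0.15, 0.989, 0.002], [0.989, 0.15, 0.0], [0.0, 0.002, -1.0]]
force: [-1.2, -0.7, 0.4]
finger_gap: 60.2
```

Run:
```python
from h import *
a=cam("top");b=cam("scene")
A=cv2.resize(a["frame"][200:340,240:400,::-1],(560,490),interpolation=cv2.INTER_CUBIC);B=cv2.resize(b["frame"][130:290,260:400,::-1],(430,490),interpolation=cv2.INTER_CUBIC)
cv2.imwrite("pics/t4.png",cv2.resize(np.hstack([A,B]),(800,396)))
s=ctrl.read_state();print(s["eef_pos"],s["force"],s["joint_positions"])
```

```text
[547.91756956  86.68308604 140.93049405] [-0.39559457 -1.01121998  0.82274169] [ 7.80172721e+00  1.96911049e+01  9.87733275e+01  6.63682484e-04
  6.14285871e+01 -8.45021833e-01]
```

View pics/t4.png

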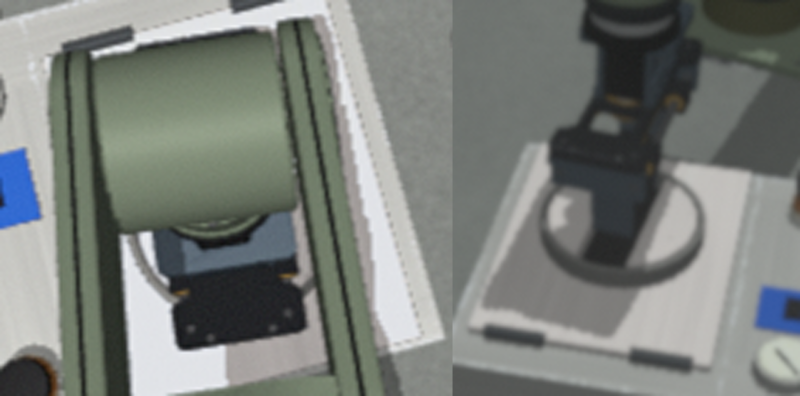

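In the scene crop, the fingers line up over the slot. The TCP is about 3 mm past centre, so I'll correct that and go down.

>>> {"name": "step_arm", "arguments": {"moves": [[[-0.0018,-0.0027,0,0,0,0,0.66],[0,0,0.01,0,0,0,0.66],[0,0,0.005,0,0,0,0.66],[0,0,0.003,0,0,0,0.66],[0,0,0,0,0,0,0.66]]]}}

```text
t: 7.98
eef_pos: [544.8, 84.3, 121.5]
eef_rot: [[-0.15, 0.989, -0.001], [0.989, 0.15, 0.0], [0.0, -0.001, -1.0]]
force: [-0.1, -0.0, 0.0]
finger_gap: 60.4
```

>>> {"name": "step_arm", "arguments": {"moves": [[[0,0,0.003,0,0,0,0.66],[0,0,0.003,0,0,0,0.66],[0,0,0,0,0,0,0.66]]]}}

```text
t: 8.35
eef_pos: [544.8, 84.2, 115.7]
eef_rot: [[-0.15, 0.989, -0.001], [0.989, 0.15, 0.0], [0.0, -0.001, -1.0]]
force: [-0.5, 0.2, 0.5]
finger_gap: 60.2
```

The fingers are in the slot with no contact force. I'm turning clockwise, which is positive about tool z.

>>> {"name": "step_arm", "arguments": {"moves": [[[0,0,0,0,0,8,0.66],[0,0,0,0,0,8,0.66],[0,0,0,0,0,8,0.66],[0,0,0,0,0,8,0.66],[0,0,0,0,0,8,0.66]]]}}

```text
t: 8.98
eef_pos: [544.5, 83.2, 115.9]
eef_rot: [[0.524, 0.852, -0.001], [0.852, -0.524, -0.002], [-0.002, 0.0, -1.0]]
force: [-1.6, -3.2, 0.6]
finger_gap: 60.0
```

>>> {"name": "step_arm", "arguments": {"moves": [[[0,0,0,0,0,8,0.66],[0,0,0,0,0,8,0.66],[0,0,0,0,0,8,0.66],[0,0,0,0,0,8,0.66],[0,0,0,0,0,6,0.66]]]}}

```text
t: 9.6
eef_pos: [544.3, 83.4, 115.9]
eef_rot: [[0.937, 0.349, -0.001], [0.349, -0.937, -0.002], [-0.002, 0.001, -1.0]]
force: [-1.1, -1.9, 0.6]
finger_gap: 59.5
```

```bash
python3 -c "
from h import *
s=ctrl.read_state();print(s['eef_pos'],s['force'],s['wrist_torque'],s['joint_positions'])"
```

```text
[544.34455576  83.36648104 115.85979818] [-1.1367544  -1.86891916  0.62686223] [-0.48627794  0.32376856  0.0593815 ] [  7.5631182   20.83769092 101.0820948   -0.10134816  58.17510312
  77.16334159]
```

>>> {"name": "step_arm", "arguments": {"moves": [[[0,0,0,0,0,5,0.66],[0,0,0,0,0,4,0.66],[0,0,0,0,0,3,0.66],[0,0,0,0,0,2,0.66],[0,0,0,0,0,0,0.66]]]}}

```text
t: 10.22
eef_pos: [544.3, 83.7, 115.8]
eef_rot: [[0.993, 0.118, -0.001], [0.118, -0.993, -0.002], [-0.002, 0.001, -1.0]]
force: [-2.4, -3.3, 1.4]
finger_gap: 60.2
```

>>> {"name": "step_arm", "arguments": {"moves": [[[0,0,0,0,0,1,0.66],[0,0,0,0,0,1,0.66],[0,0,0,0,0,0,0.66]]]}}

```text
t: 10.6
eef_pos: [544.4, 83.8, 115.9]
eef_rot: [[0.996, 0.086, -0.001], [0.086, -0.996, -0.002], [-0.001, 0.002, -1.0]]
force: [-4.4, -3.7, 2.0]
finger_gap: 60.3
```

```bash
python3 -c "
from h import *
s=ctrl.read_state();print(s['eef_pos'],s['force'],s['wrist_torque'],s['joint_positions'])"
```

```text
[544.35313038  83.84668266 115.85427638] [-4.40954996 -3.69531998  1.95336371] [-0.58390249  0.86594863  3.6777267 ] [  7.63424444  20.8400686  101.07922411  -0.14328805  58.16531188
  92.75000948]
```

The torque rises to 3.7 N m at tool angle −85°, which is where the stop should be. I'll back off into the middle of the play, lift and move away.

>>> {"name": "step_arm", "arguments": {"moves": [[[0,0,0,0,0,-4,0.66],[0,0,0,0,0,-5,0.66],[0,0,0,0,0,0,0.66],[0,0,-0.01,0,0,0,0.66],[0,0,-0.02,0,0,0,0.66]]]}}

```text
t: 11.22
eef_pos: [545.0, 84.6, 146.2]
eef_rot: [[0.973, 0.232, -0.001], [0.232, -0.973, 0.001], [-0.0, -0.001, -1.0]]
force: [0.3, -0.5, 0.1]
finger_gap: 60.1
```

>>> {"name": "step_arm", "arguments": {"moves": [[[0,0,-0.05,0,0,0,0.66],[-0.02,0,-0.04,0,0,0,0.66],[-0.04,-0.045,0,0,0,0,0.66],[-0.04,-0.045,0,0,0,0,0.66],[-0.04,-0.045,0,0,0,0,0.66]]]}}

```text
t: 11.85
eef_pos: [376.0, 183.8, 237.0]
eef_rot: [[0.973, 0.231, 0.002], [0.231, -0.973, 0.003], [0.003, -0.002, -1.0]]
force: [0.5, 0.7, 0.3]
finger_gap: 60.5
```

>>> {"name": "step_arm", "arguments": {"moves": [[[-0.04,-0.045,0,0,0,0,0.66],[-0.04,-0.045,0,0,0,0,0.66],[-0.02,-0.02,0,0,0,0,0.66],[0,0,0,0,0,0,0.66]]]}}

```text
t: 12.35
eef_pos: [253.0, 267.0, 236.8]
eef_rot: [[0.972, 0.237, 0.001], [0.237, -0.972, 0.002], [0.002, -0.002, -1.0]]
force: [0.2, -1.2, 0.4]
finger_gap: 59.8
```

```bash
python3 meas.py t5.png
python3 - <<'E'
from h import *
P=pts(cam("top"))
for n,uv in dict(jar=(249,336),bottle=(424,200),flask=(152,288)).items(): print(n,P[uv[1],uv[0]].round())
E
```

```text
plane [-6.89136879e-06  1.85685987e-03  1.09322074e+02] 4443 hinge 6.891368788831453e-06 z mid 109.23879064845333
slot ctr [528.14001322  79.79229514] rect (529.1283569335938, 75.75341796875) (0.9736638069152832, 101.97342681884766) 14.422745704650879 dir deg 104.55585789540461 expected ctr [545.35432632  84.01433158]
collar ((545.4844970703125, 84.47969818115234), 71.94252014160156) 3203
12.4 [254.05176519 266.47856961 236.73781059] [ 0.51192141 -0.21211536  0.15265805] 60.03846542747179 [ 4.45686747e+01 -1.83618316e+00  1.10807735e+02  1.04151762e-02
  7.08918483e+01  1.20926878e+02]
jar [434. 217. 141.]
bottle [ 683. -108.  142.]
flask [524. 407. 121.]
```

View pics/t5.png

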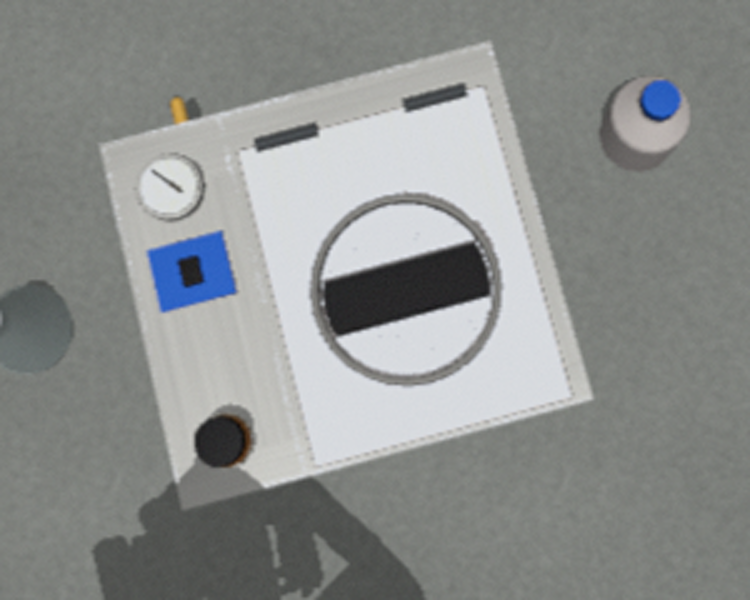

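The slot now runs along the hinge, from (328,307) to (487,270) in the crop, at about 104.5° in the world against 104.3° expected. The panel is shut, the hand is clear and the loose objects haven't moved.

```bash
python3 -c "
from cell import finish_job
print(finish_job())"
```

```text
the job is handed in; nothing more can be done
None
```

The panel is shut and locked, and I handed the job in at about 12.4 s of the 48 s allowed; the hand-in reports no verdict. I pushed the panel shut with closed fingertips at its front edge. I then set both fingertips in the slot, turned the fastener clockwise until it reached its stop, lifted out and moved the hand away.

**Last checks:**
- **Panel:** the hinge measured 0.00 rad.
- **Fastener:** the slot lies along the hinge, at about 104.5° against 104.3° expected. The turning torque rose to 3.7 N m at the stop.
- **Loose objects:** the jar, bottle and flask were within about 2 mm of where they started.
- **Hand:** it was clear of everything, with only sensor noise on the force reading.

**Measurements that disagreed:**
- My automatic slot detection gave a wrong slot centre both times, because its dark-pixel mask missed most of the slot. The first time its direction was wrong too. I used the collar centre and the slot's look in the pictures instead.
- The TCP reading straight after a fast move lagged, so I overshot by about 3 mm above the slot and corrected it before going in.

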